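Hold the strip mould against the sprung filling nozzle

ROBOT

A 6-joint arm with a two-finger parallel gripper is mounted at the origin on a cart in front of the work surface, level with it; the furniture and walls round the work are solid. World frame = base frame: x ahead of the robot, y to its left, z up, the work surface at z = 0. Lengths are in m, angles in degrees, forces in N, time in s.
With the tool pointing down it reaches from about 0.3 to 0.75 m from the base axis. Payload 8.5 kg.
Tool frame: the origin (TCP) lies at the very end of the fingers, on their centre line; the grasp point (between the pads) lies 19 mm behind it; z points along the fingers, y is the line along which they close (so a half turn about z gives the same grasp; the last joint's range is limited). The gripper opens to 85 mm and grips with 20 to 120 N. Pads are 22 mm wide; open, the fingers measure 114 mm over their backs; the gripper's body (76 mm by 85 mm) begins 54 mm behind the grasp point. The pads swing forward as they close: fully open they stand 13 mm farther back than shut.
Start: joints at [61.748, 21.807, 74.336, -0, 83.858, -12.336], TCP at [0.151, 0.529, 0.198] pointing down, gripper open.
Joint ranges: [-178.18, 178.18], [-50.72, 133.34], [12.68, 142.11], [-81.47, 261.47], [9.98, 163.14], [-165.26, 165.26]. Speed limits (degrees/s): [136.94, 136.94, 180, 180, 180, 180].

INTERFACE

Orientations are given as a 3x3 rotation matrix whose columns are the frame's x, y, z axes.
In Python, from rig import env gives the robot as it stands.
- The arm moves only by the tool move_arm, never from a script. Its argument "plan" is a list of rows, each a list of 7 numbers: the turn, a rotation vector about the tool's x, y, z in degrees, then the shift along the tool's x, y, z in cm, then the gripper command: -1 is shut, 1 is fully open, values between are in proportion. In form: [[ax, ay, az, tx, ty, tz, jaw], ...]. A call has 1 to 5 rows; each row is the pose to reach, as a shift and turn from the pose commanded when the call began, along the tool's axes at that moment; what a row does not reach only later rows make up. A row lasts 1/10 s, in which the tool goes at most 50 mm and 8.59 degrees, less where a joint would pass 70% of its speed; a pose out of reach is approached as far as the arm can. A call with a gripper value outside its range is refused whole. The fingers move at their own pace and stop on an object; "squeeze" is the grip in N (left out, the last holds). Time passes only in rows, so rows that repeat a pose let the fingers close. It gives the time, the measured TCP pose, the force, the opening and the grip force at its end, in the units of the state.
- env.observe(): the state, without advancing time (a new reading comes with each control period).
- env.get_image(name): name is "scene" or "side" or "wrist"; returns a dict with "color" (384x512x3 uint8, red, green, blue), "fov_y" (degrees; the focal length in pixels is half the picture's height over the tangent of half this angle, whatever the lens; pixels are square), "cx", "cy" (the principal point, pixels), "R" (3x3) and "t" (3): a world point X has camera coordinates R X + t. Camera axes: x right, y down, z forward; pixel columns grow to the right and rows downward; lengths in m; the calibration is good to about 2 mm. A picture is of the moment at which its call begins. There is no depth.
- env.close_job(): hands the job in; it is judged then, once.
Trained networks look in a picture, given as the dict that the camera call returned (one of the last four; its "shot" number tells which), for a name from the list of things; names that differ only in an ending like _2 or _b are one class to them, and where a whole thing is asked for, a point or a joint stands for the part that bears it (a point fixed in the world has none). Each returns a list of dicts, best first, with "conf" (0 to 1); they miss things now and then, are a little off and sometimes report something else, mostly with a low value. They report only what shows in the picture. A call takes as long as a camera call. They do not tell look-alikes from the thing itself.
- env.outline_of(target, picture): "mask" (384x512 bool, what is visible of it) and "bbox" ([centre column, centre row, width, height] in pixels, round what is visible of it).
- env.tip_of(target, picture): "pixel" ([column, row] in pixels: a listed point, or the origin of a listed thing).
The state is a dict: "time_s": time; "q": joint angles; "qvel": joint speeds; "joint_efforts": joint torques, N m; "position": TCP position; "tool_rot": TCP orientation; "ft_force": force on the tool from outside, world axes, zero at the start; "wrist_torque": the same for the moment, N m; "grip_width": finger opening in m; "gripper_force": force on a finger pad.
Only numpy, scipy, OpenCV 4.12 (cv2) and the standard library are available. Lean on these libraries where they do the work, as an engineer would, in place of code of your own. Each camera call takes 0.05 s, during which the arm holds its last target. There are 200 camera calls.

TASK

Take the aluminium strip mould out of the mould tray, lay it flat and lengthways between the guide rails of the filling jig, and slide it end-on against the sprung brass nozzle. Press until the nozzle is about halfway in, never all the way, and keep up that steady push so that I can do up the clamps: finish while still holding it there. Leave the other moulds and everything else on the bench where they are.

Things in the scene. Friction and masses are not known exactly. Their poses are not given: they have to be found in the camera images.
- strip_mould: strip mould: flat two-part aluminium block with dark catches, 30 mm wide, 70 mm long, 16 mm high, 0.15 to 0.3 kg; origin at the centre of its underside, z up. Its own x and y axes lie 8 degrees askew to its sides: use strip_mid for its direction. Starts flat in one of the tray's compartments, standing 10 mm proud of the tray walls. Either end may go to the nozzle.
- strip_mid (a point): middle of the strip mould, 8 mm above its underside. True to its sides: x across the 30 mm width (take it there), y along the 70 mm length (end faces at y = +-35 mm), z up. At the start its length lies about along the tray's y.
- mould_tray: low wooden tray, 94 (x) x 272 (y) x 11 mm, that does not move; origin at the centre of its underside. Three compartments in a row along y, 84 x 84 mm inside, centres 89 mm apart, grey felt floor 5 mm above the bench, walls 5 mm thick and 11 mm above the bench. Which mould lies in which compartment varies.
- filling_jig: filling jig, fixed: steel plate, 180 (x) x 110 (y) mm, top 14 mm above the bench. Origin at bench height on the channel's centre line; +x is the pushing direction, z up. At its +x end a grey nozzle block, 60 mm wide, 50 mm high above the bench, front face at x = 62 mm. At x = 52, y = +-43 mm two swing clamps, turned aside, with knurled brass nuts up to 52 mm above the bench: left for the colleague.
- jig_bed (a point): point on the plate's top above the jig's origin, axes as the jig's. Here the channel runs along x between two dark guide rails, which stand 4.5 mm above the plate, so that fingers can straddle them. Straight part x = -58 to +40 mm, 34 mm wide (y = -17 to +17 mm); from x = -58 to about -74 mm its mouth flares outwards.
- nozzle (a joint): how far the sprung brass nozzle is pushed in, m: 0 at rest, 0.010 bottomed. Its spring pushes back with 4 N at first and 1.2 N more per mm (10 N at halfway, 0.005). Pushed in along the jig's +x. Judge it by travel: the mould's friction on the plate adds a few N to the push felt at the gripper, more if it is pressed down.
- nozzle_tip (a point): centre of the nozzle's flat round tip (10 mm across), moving with it; axes as the jig's. At rest it stands 47 mm along +x from the jig's origin, on the centre line, 9 mm above the plate; the strip mould's end face meets it.
- brass_insert: small brass mould insert with two steel pins, 30 x 36 x 22 mm, in another compartment; leave it. Origin at the centre of its underside.
- small_mould: small square brass two-part mould, 44 x 50 x 32 mm, in another compartment; leave it. Origin at the centre of its underside.
- wax_jar: clear jar of wax flakes with a red lid, 53 mm round, 66 mm high, upright behind and to the right of the jig; leave it. Origin at the centre of its underside.
- eraser: white eraser, 17 x 34 x 12 mm, near the front of the bench; leave it. Origin at the centre of its underside.
- tweezers: steel tweezers, 122 mm long, 10 mm high, lying near the front of the bench; leave them. Origin at the centre of the underside.
- marker: white felt marker with a dark cap, 12 mm thick, 123 mm long, lying to the left of the jig; leave it. Origin at the centre of the underside.
Not all that is in view belongs to the job. There is more than one size of the strip_mould; the one meant has the size given above.

How it is judged:
By the outcome, as a careful person would: the job done as asked, in the order asked, and still so for the second after the job is handed in, while the arm keeps its last pose, push and grip.
It also fails if it takes over 54 s, if anything falls off the work surface, if the arm or the gripper's body presses on something with over 40 N, if the wrist force passes 120 N, or if a joint passes its speed limit or range.

## Working session

There is one attempt and no reset: what is moved stays moved. The work goes in short steps, Python scripts to look and compute and a tool call to move; the robot and the scene stay as the last step left them, time stands still between calls to the robot, and variables do not carry over. Pictures are saved under pics/ and viewed, at most 10 in all, crops included, and the job is handed in when it is done.

Besides the shell and the picture viewer there is one more tool, called after "Request:" in YAML: its name, and indented under it one key for each argument. move_arm: Moves the arm, as the interface text tells. Its arguments: {"type":"object","properties":{"plan":{"type":"array"},"squeeze":{"type":"number"}},"required":["plan"]}

```bash
mkdir -p pics; cat > h.py <<'E'
import numpy as np, cv2
from rig import env
def K(p):
    f=192/np.tan(np.radians(p['fov_y'])/2); return f
def ray(p,uv):
    f=K(p); d=np.array([(uv[0]-p['cx'])/f,(uv[1]-p['cy'])/f,1.]); R=np.array(p['R']);t=np.array(p['t'])
    return -R.T@t, R.T@d
def at(p,uv,z):
    c,d=ray(p,uv); return c+d*(z-c[2])/d[2]
def proj(p,X):
    c=np.array(p['R'])@np.array(X)+np.array(p['t']); f=K(p); return np.array([f*c[0]/c[2]+p['cx'],f*c[1]/c[2]+p['cy']])
def save(n,img): cv2.imwrite('pics/'+n,cv2.cvtColor(img,cv2.COLOR_RGB2BGR))
E
python3 - <<'E'
from h import *
np.set_printoptions(precision=4,suppress=True)
ims=[]
for n in ['scene','side','wrist']:
    p=env.get_image(n); ims.append(p['color'])
    print(n,p['fov_y'],ray(p,(p['cx'],p['cy'])))
    zs={'strip_mid':.013,'strip_mould':.005,'mould_tray':0,'filling_jig':0,'jig_bed':.014,'nozzle_tip':.023,'brass_insert':.005,'small_mould':.005,'wax_jar':0}
    for k,z in zs.items():
        for r in env.tip_of(k,p)[:3]: print(k,round(r['conf'],2),np.round(r['pixel'],1),at(p,r['pixel'],z)[:2])
    for r in env.outline_of('strip_mould',p)[:4]: print('outline',r['conf'],r['bbox'])
save('a.png',cv2.resize(ims[0],(800,600)))
save('b.png',np.vstack([cv2.resize(np.hstack(ims[1:]),(800,300))]))
print(env.observe())
E
```

```text
scene 49.690281781972 (array([-0.2429, -0.4031,  0.9427]), array([ 0.5917,  0.3971, -0.7016]))
strip_mid 0.69 [387.8 267.7] [ 0.5    -0.3376]
strip_mid 0.57 [383.4 314.8] [ 0.3605 -0.3793]
strip_mould 0.76 [384.2 269.1] [ 0.4967 -0.3306]
strip_mould 0.61 [383.2 312.5] [ 0.3714 -0.3764]
mould_tray 0.64 [355.9 263. ] [ 0.4767 -0.2577]
filling_jig 0.95 [183.2 168.9] [0.5135 0.398 ]
jig_bed 0.92 [179.2 168.5] [0.4963 0.3988]
jig_bed 0.4 [214.8 212. ] [0.4036 0.1753]
nozzle_tip 0.48 [175.5 157.8] [0.5247 0.4388]
brass_insert 0.64 [352.  258.4] [ 0.4813 -0.2431]
small_mould 0.63 [327.7 240.1] [ 0.5024 -0.1579]
small_mould 0.21 [350.  259.8] [ 0.4739 -0.2405]
wax_jar 0.7 [326.5 242.6] [ 0.4962 -0.1579]
wax_jar 0.59 [244.9 153.2] [0.7009 0.2695]
wax_jar 0.15 [386.  272.2] [ 0.4937 -0.338 ]
outline 0.79 [387.4, 269.6, 29.6, 19.7]
outline 0.71 [387.4, 312.4, 23.2, 14.6]
side 54.704667220655594 (array([-0.1574, -0.936 ,  0.9386]), array([ 0.4575,  0.6615, -0.5942]))
strip_mid 0.77 [309.8 258.4] [ 0.493 -0.339]
strip_mid 0.67 [289.4 287.4] [ 0.3611 -0.3967]
strip_mould 0.48 [287.9 283.7] [ 0.370
[... 382 characters left out ...]
ine 0.24 [278.2, 226.4, 13.9, 13.8]
wrist 69.63796529173763 (array([0.083 , 0.5479, 0.3743]), array([ 0.2622, -0.0751, -0.9621]))
{'time_s': 1.65, 'q': array([ 61.7503,  21.8075,  74.3345,  -0.001 ,  83.8594, -12.3352]), 'qvel': array([ 0.1137,  0.008 , -0.01  , -0.0024, -0.0314, -0.0104]), 'joint_efforts': array([  0.0003, -44.8331, -23.146 ,  -0.0002,   0.0005,   0.    ]), 'position': array([0.1508, 0.5289, 0.1975]), 'tool_rot': array([[-0.9617,  0.2742,  0.    ],
       [ 0.2742,  0.9617, -0.    ],
       [-0.    , -0.    , -1.    ]]), 'ft_force': array([-0.5314, -0.4097, -0.7147]), 'wrist_torque': array([ 0.0005, -0.0015, -0.0107]), 'gripper_force': 0.0, 'grip_width': 0.0851901193118072}
```

View scene.

View pics/a.png

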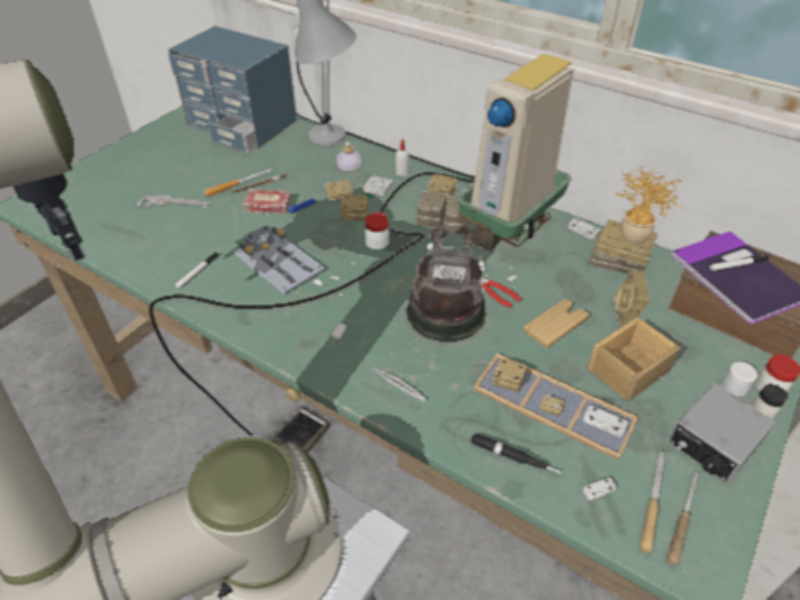

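```bash
python3 - <<'E'
from h import *
p=env.get_image('scene')
c=p['color'][215:340,295:425]; save('c1.png',cv2.resize(c,None,fx=5,fy=5,interpolation=cv2.INTER_CUBIC)[:600])
E
```

```text
(no output)
```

View pics/c1.png

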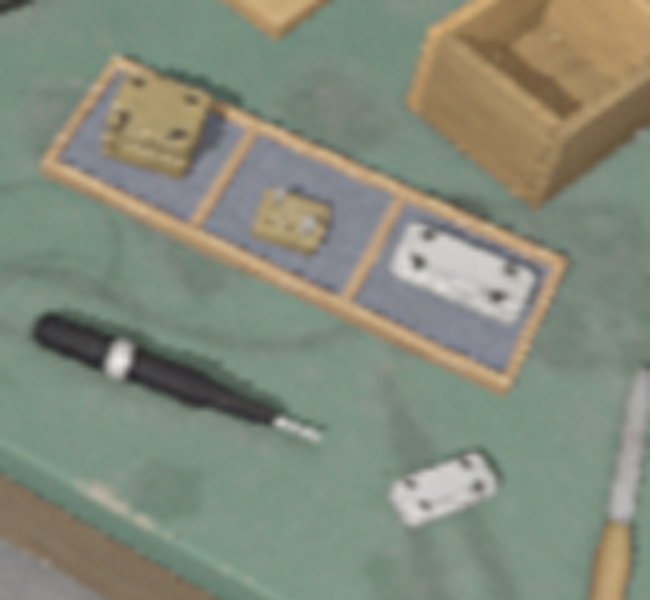

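```bash
python3 - <<'E'
from h import *
np.set_printoptions(precision=4,suppress=True)
p=env.get_image('scene'); s=1.5625
for n,u,z in [('t1',(319,226.6),.011),('t2',(304,248.6),.011),('t3',(408,267.4),.011),('t4',(396.6,292.6),.011)]: print(n,at(p,u,z))
for n,u,z in [('potfront',(447/s,338/s),0),('potleft',(408/s,318/s),0),('potright',(488/s,318/s),0),('lampbase',(325/s,140/s),0)]: print(n,at(p,u,z))
b=at(p,(447/s,315/s),0); print('pot base centre',b)
for h in (.1,.15,.2,.25): print(h,proj(p,b+[0,0,h])*s)
c=p['color'][135:200,110:260]; save('c2.png',cv2.resize(c,None,fx=5,fy=5,interpolation=cv2.INTER_CUBIC))
E
```

```text
t1 [ 0.5294 -0.1152  0.011 ]
t2 [ 0.4333 -0.1177  0.011 ]
t3 [ 0.5328 -0.3825  0.011 ]
t4 [ 0.4403 -0.3843  0.011 ]
potfront [ 0.5198 -0.0088  0.    ]
potleft [0.5231 0.0845 0.    ]
potright [ 0.6124 -0.05    0.    ]
lampbase [0.9703 0.6498 0.    ]
pot base centre [0.5739 0.0232 0.    ]
0.1 [449.6797 278.683 ]
0.15 [451.1362 258.9435]
0.2 [452.6797 238.0238]
0.25 [454.3184 215.815 ]
```

View pics/c2.png

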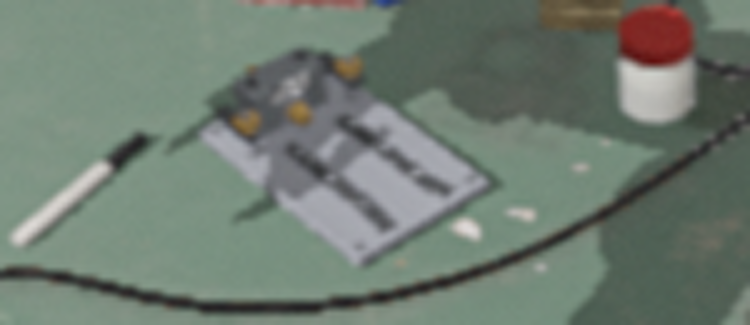

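The two strip moulds are at scene px (388,268), which is the larger one in the tray's end compartment, and (387,312), which is a smaller one loose on the bench. The one in the tray is meant: it lies in a compartment, its length runs along the tray's y, and the enlarged crop confirms it. In c2, the jig's nozzle block is at its upper-left end, so +x points roughly along world +y. Moving above the tray.

Request:
move_arm:
  plan:
    - [0,0,74,-56.5,-72.2,-5,0.2]
    - [0,0,74,-56.5,-72.2,-5,0.2]
    - [0,0,74,-56.5,-72.2,-5,0.2]
    - [0,0,74,-56.5,-72.2,-5,0.2]
    - [0,0,74,-56.5,-72.2,-5,0.2]

```text
time_s: 2.25
position: [0.245, 0.2959, 0.2113]
tool_rot: [[-0.512, 0.859, 0.001], [0.859, 0.512, 0.0], [-0.0, 0.001, -1.0]]
ft_force: [1.4, 0.4, 0.2]
grip_width: 0.0513
gripper_force: 0.0
```

Request:
move_arm:
  plan:
    - [0,0,31,-65.8,-9.9,-4,0.2]
    - [0,0,31,-65.8,-9.9,-4,0.2]
    - [0,0,31,-65.8,-9.9,-4,0.2]
    - [0,0,31,-65.8,-9.9,-4,0.2]
    - [0,0,31,-65.8,-9.9,-4,0.2]

```text
time_s: 2.75
position: [0.3409, 0.0652, 0.2266]
tool_rot: [[0.001, 1.0, 0.001], [1.0, -0.001, -0.0], [-0.0, 0.001, -1.0]]
ft_force: [1.4, 0.7, 0.6]
grip_width: 0.0512
gripper_force: 0.0
```

Request:
move_arm:
  plan:
    - [0,0,0,-38.5,15.6,0,0.2]
    - [0,0,0,-38.5,15.6,0,0.2]
    - [0,0,0,-38.5,15.6,0,0.2]
    - [0,0,0,-38.5,15.6,0,0.2]
    - [0,0,0,-38.5,15.6,0,0.2]

```text
time_s: 3.25
position: [0.4353, -0.1666, 0.2263]
tool_rot: [[-0.001, 1.0, 0.0], [1.0, 0.001, -0.0], [-0.0, 0.0, -1.0]]
ft_force: [0.8, 0.6, 0.6]
grip_width: 0.0514
gripper_force: 0.0
```

Request:
move_arm:
  plan:
    - [0,0,0,-15,6.2,0,0.2]
    - [0,0,0,-15,6.2,0,0.2]
    - [0,0,0,-15,6.2,0,0.2]
    - [0,0,0,-15,6.2,0,0.2]

```text
time_s: 3.65
position: [0.4978, -0.3184, 0.2247]
tool_rot: [[0.001, 1.0, -0.001], [1.0, -0.001, -0.0], [-0.0, -0.001, -1.0]]
ft_force: [-0.5, 1.3, -0.8]
grip_width: 0.0512
gripper_force: 0.0
```

```bash
cat >> h.py <<'E'
def rect(p,name,z,it=0):
    r=env.outline_of(name,p)
    for q in r[:2]:
        m=np.array(q['mask']).astype(np.uint8); c=max(cv2.findContours(m,0,2)[0],key=cv2.contourArea)[:,0,:]
        w=np.array([at(p,u+0.0,z)[:2] for u in c])*1000
        (cx,cy),(a,b),th=cv2.minAreaRect(w.astype(np.float32))
        bx=cv2.boxPoints(((cx,cy),(a,b),th)); e=bx[1]-bx[0] if np.linalg.norm(bx[1]-bx[0])>np.linalg.norm(bx[2]-bx[1]) else bx[2]-bx[1]
        print(name,'conf',round(q['conf'],2),'ctr',np.round((cx,cy),1),'size',np.round((a,b),1),'long axis deg',np.round(np.degrees(np.arctan2(e[1],e[0])),1),'px',np.round(q['bbox'],0))
E
python3 - <<'E'
from h import *
np.set_printoptions(precision=4,suppress=True)
o=env.observe(); print(o['position'],o['tool_rot'][:,0])
p=env.get_image('wrist'); rect(p,'strip_mould',.021)
for k,z in [('strip_mid',.013),('strip_mould',.005)]:
    for r in env.tip_of(k,p)[:2]: print(k,r['conf'],r['pixel'],at(p,r['pixel'],z))
save('w1.png',p['color'])
E
```

```text
[ 0.4978 -0.3184  0.2247] [ 0.0011  1.     -0.    ]
strip_mould conf 0.84 ctr [ 493.9 -334.5] size [29.2 70.3] long axis deg -85.7 px [253. 172.  20.  51.]
strip_mould conf 0.78 ctr [ 375.5 -369.6] size [22.9 46. ] long axis deg -34.6 px [169. 198.  32.  25.]
strip_mid 0.78 [166.5, 197.3] [ 0.3671 -0.3721  0.013 ]
strip_mid 0.61 [253.2, 173.2] [ 0.4951 -0.3359  0.013 ]
strip_mould 0.82 [169.6, 199.2] [ 0.3688 -0.3777  0.005 ]
strip_mould 0.62 [251.3, 172.3] [ 0.4923 -0.3364  0.005 ]
```

View pics/w1.png

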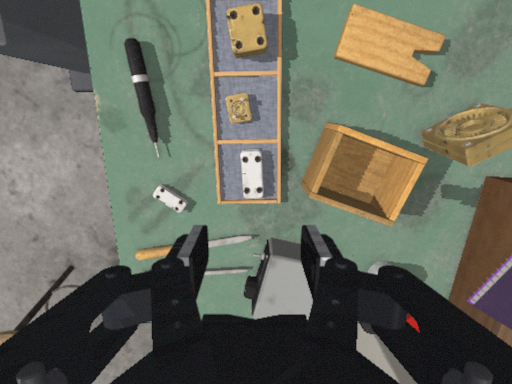

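In w1 the target strip mould is at px (253,172). It measures about 70x29 mm, and the decoy at (169,198) about 46x23 mm. Going lower to refine.

Request:
move_arm:
  plan:
    - [0,0,-4,-1.7,-0.4,5,0.2]
    - [0,0,-4,-1.7,-0.4,9,0.2]
    - [0,0,-4,-1.7,-0.4,12,0.2]
    - [0,0,-4,-1.7,-0.4,12,0.2]

```text
time_s: 4.25
position: [0.4915, -0.3284, 0.1031]
tool_rot: [[-0.073, 0.997, -0.005], [0.997, 0.073, 0.005], [0.006, -0.005, -1.0]]
ft_force: [-0.1, -0.3, 0.3]
grip_width: 0.0511
gripper_force: 0.0
```

```bash
python3 - <<'E'
from h import *
np.set_printoptions(precision=4,suppress=True)
o=env.observe(); print(o['position'],o['tool_rot'][:,0])
p=env.get_image('wrist'); rect(p,'strip_mould',.021)
for r in env.tip_of('strip_mid',p)[:2]: print(r['conf'],r['pixel'],at(p,r['pixel'],.013))
save('w2.png',p['color'])
E
```

```text
[ 0.4915 -0.3284  0.1031] [-0.0727  0.9973  0.0058]
strip_mould conf 0.8 ctr [ 493.2 -334.5] size [29.5 71.1] long axis deg -86.6 px [259. 189.  30.  72.]
strip_mould conf 0.71 ctr [ 376.4 -369.2] size [25.6 47.8] long axis deg -35.8 px [140. 218.  52.  42.]
0.91 [138.3, 215.7] [ 0.3728 -0.372   0.013 ]
0.9 [255.4, 189.7] [ 0.4916 -0.3352  0.013 ]
```

View pics/w2.png

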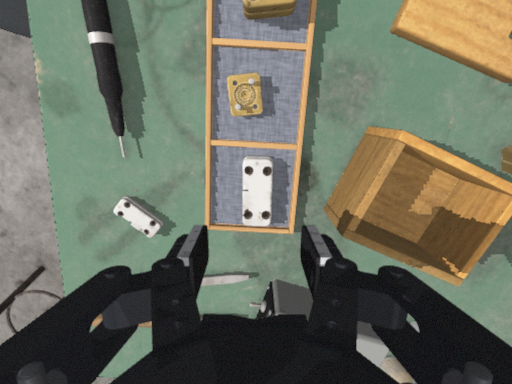

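Request:
move_arm:
  plan:
    - [0,0,0,0,0,3,0.2]
    - [0,0,0,0,0,5,0.2]
    - [0,0,0,0,0,5,0.2]
    - [0,0,0,0,0,5,0.2]

```text
time_s: 4.8
position: [0.4941, -0.3318, 0.0583]
tool_rot: [[-0.072, 0.997, 0.002], [0.997, 0.072, -0.002], [-0.002, 0.002, -1.0]]
ft_force: [-0.1, -1.0, -0.0]
grip_width: 0.0511
gripper_force: 0.0
```

```bash
python3 - <<'E'
from h import *
np.set_printoptions(precision=4,suppress=True)
o=env.observe(); print(o['position'],o['tool_rot'])
p=env.get_image('wrist'); rect(p,'strip_mould',.021)
E
```

```text
[ 0.4941 -0.3318  0.0583] [[-0.072   0.9974  0.0022]
 [ 0.9974  0.072  -0.0022]
 [-0.0024  0.002  -1.    ]]
strip_mould conf 0.92 ctr [ 493.4 -334.3] size [28.8 70.8] long axis deg -86.9 px [254. 199.  38.  84.]
strip_mould conf 0.64 ctr [ 377.9 -367.8] size [26.2 46.3] long axis deg -35.8 px [114. 231.  58.  51.]
```

Request:
move_arm:
  plan:
    - [0,0,0.9,-0.25,-0.05,2.5,0.2]
    - [0,0,0.9,-0.25,-0.05,4,0.2]
    - [0,0,0.9,-0.25,-0.05,4.6,0.2]
    - [0,0,0.9,-0.25,-0.05,4.6,0.2]
    - [0,0,0.9,-0.25,-0.05,4.6,0.2]

```text
time_s: 5.4
position: [0.4935, -0.3342, 0.0114]
tool_rot: [[-0.056, 0.998, 0.001], [0.998, 0.056, -0.001], [-0.002, 0.001, -1.0]]
ft_force: [0.8, -0.2, 0.7]
grip_width: 0.0511
gripper_force: 0.0
```

Request:
move_arm:
  plan:
    - [0,0,0,0,0,-0.08,0.2]
    - [0,0,0,0,0,-0.08,-0.6]
    - [0,0,0,0,0,-0.08,-0.6]
    - [0,0,0,0,0,-0.08,-0.6]
    - [0,0,0,0,0,-0.08,-0.6]
  squeeze: 70

```text
time_s: 5.9
position: [0.4929, -0.3337, 0.011]
tool_rot: [[-0.056, 0.998, 0.0], [0.998, 0.056, -0.0], [-0.0, 0.0, -1.0]]
ft_force: [0.1, -0.3, 0.3]
grip_width: 0.0171
gripper_force: 0.0
```

Request:
move_arm:
  plan:
    - [0,0,0,0,0,0,-0.6]
    - [0,0,0,0,0,0,-0.6]
    - [0,0,0,0,0,0,-0.6]

```text
time_s: 6.2
position: [0.4929, -0.3337, 0.0109]
tool_rot: [[-0.056, 0.998, -0.0], [0.998, 0.056, 0.0], [0.0, -0.0, -1.0]]
ft_force: [-0.9, 0.3, -0.7]
grip_width: 0.017
gripper_force: 0.0
```

```bash
python3 - <<'E'
from h import *
np.set_printoptions(precision=4,suppress=True)
p=env.get_image('wrist'); rect(p,'strip_mould',.021)
s=env.get_image('side'); rect(s,'strip_mould',.021)
s2=env.get_image('scene'); rect(s2,'strip_mould',.021)
save('w3.png',np.vstack([cv2.resize(p['color'],(400,300)),np.hstack([cv2.resize(q['color'][y-50:y+40,x-60:x+60],(400,300),interpolation=2)[:, :] for q,x,y in [(s,309,245)]])]))
E
```

```text
strip_mould conf 0.67 ctr [ 493.4 -334.1] size [29.7 72.6] long axis deg -86.2 px [256. 218.  45. 104.]
strip_mould conf 0.66 ctr [ 379.8 -366.2] size [26.2 46.1] long axis deg -36.5 px [ 86. 259.  74.  60.]
strip_mould conf 0.63 ctr [ 489.4 -343.4] size [38.3 74.5] long axis deg -87.2 px [310. 258.  17.  16.]
strip_mould conf 0.54 ctr [ 360.9 -384.1] size [23.1 44.8] long axis deg -32.5 px [290. 283.  17.   6.]
strip_mould conf 0.8 ctr [ 488.9 -337.9] size [40.8 68.6] long axis deg -89.8 px [389. 270.  31.  21.]
strip_mould conf 0.49 ctr [ 361.  -377.5] size [25.9 53.2] long axis deg -37.4 px [385. 312.  21.  14.]
```

View pics/w3.png

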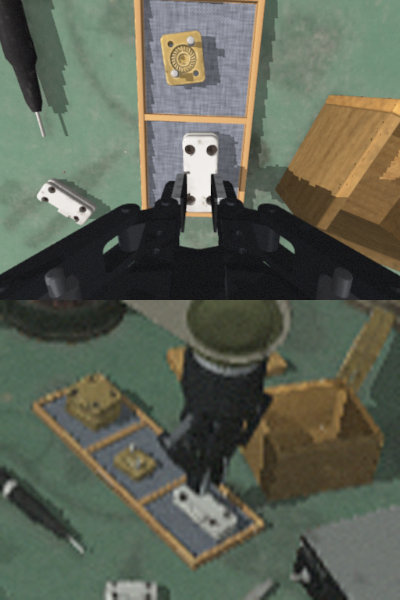

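```bash
python3 - <<'E'
from h import *
np.set_printoptions(precision=4,suppress=True)
p=env.get_image('wrist'); o=env.observe(); P=np.array(o['position']);R=np.array(o['tool_rot'])
im=cv2.resize(p['color'][150:290,180:340],(800,700),interpolation=cv2.INTER_CUBIC)[:600].copy()
for b,col in [(0,(255,0,0)),(.01,(255,255,0)),(.02,(0,255,0))]:
  for w in (-.0085,.0085,-.015,.015):
    u=proj(p,P+R@[0,w,-b]); print(b,w,u); cv2.circle(im,tuple(((u-[180,150]+.5)*5).astype(int)),4,col,-1)
save('w4.png',im); print(o['grip_width'],P)
E
```

```text
0 -0.0085 [243.6919 215.7109]
0 0.0085 [268.5306 215.6963]
0 -0.015 [234.1943 215.7165]
0 0.015 [278.0274 215.6908]
0.01 -0.0085 [243.1416 221.3484]
0.01 0.0085 [269.3131 221.3329]
0.01 -0.015 [233.1344 221.3544]
0.01 0.015 [279.3194 221.3269]
0.02 -0.0085 [242.5289 227.6252]
0.02 0.0085 [270.1843 227.6086]
0.02 -0.015 [231.9543 227.6316]
0.02 0.015 [280.7579 227.6022]
0.01685800113067849 [ 0.4929 -0.3338  0.0109]
```

View pics/w4.png

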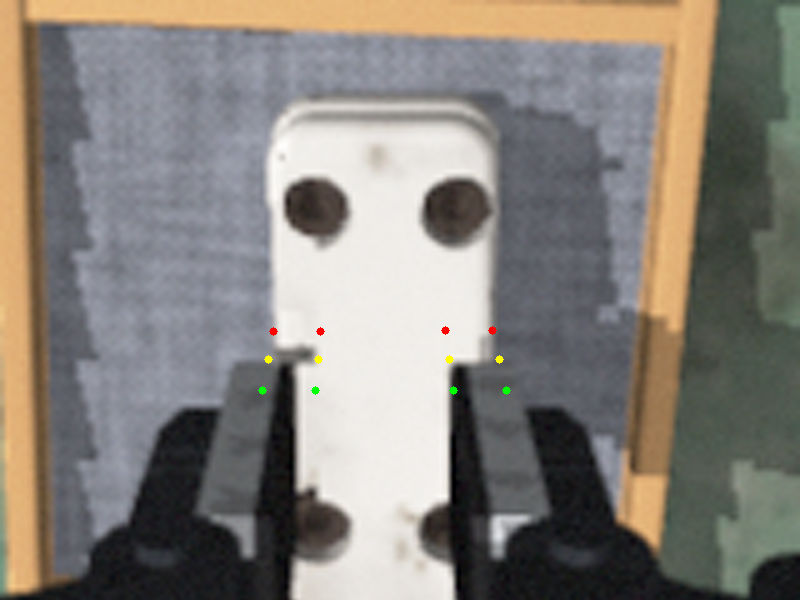

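```bash
python3 - <<'E'
from h import *
from scipy.optimize import least_squares
np.set_printoptions(precision=4,suppress=True)
p=env.get_image('side'); P=np.array(env.observe()['position'])
for z in (0,.01,.02,.03): print(z,proj(p,P+[0,0,z]))
im=cv2.resize(p['color'][225:275,280:340],(720,600),interpolation=cv2.INTER_CUBIC).copy()
for z,c in ((0,(255,0,0)),(.01,(255,255,0)),(.02,(0,255,0)),(.03,(0,0,255))):
  u=proj(p,P+[0,0,z]); cv2.circle(im,tuple(((u-[280,225]+.5)*12).astype(int)),3,c,-1)
save('s5.png',im)
w=env.get_image('wrist'); R=np.array(env.observe()['tool_rot'])
for x in (0,.011):
  for b in (0,.01,.02,.03,.04): print(x,b,proj(w,P+R@[x,-.0085,-b]),proj(w,P+R@[x,.0085,-b]))
E
```

```text
0 [308.6888 257.8353]
0.01 [309.0251 255.7698]
0.02 [309.3646 253.6844]
0.03 [309.7074 251.5789]
0 0 [243.6753 215.6752] [268.5126 215.6609]
0 0.01 [243.1237 221.3102] [269.2935 221.295 ]
0 0.02 [242.5096 227.5842] [270.163 227.568]
0 0.03 [241.8216 234.6124] [271.1371 234.5949]
0 0.04 [241.0456 242.5394] [272.2357 242.5205]
0.011 0 [243.5003 200.3955] [268.738  200.3814]
0.011 0.01 [242.9298 205.2926] [269.5446 205.2776]
0.011 0.02 [242.2934 210.7549] [270.4442 210.7389]
0.011 0.03 [241.579  216.8865] [271.454  216.8692]
0.011 0.04 [240.7714 223.8181] [272.5957 223.7995]
```

View pics/s5.png

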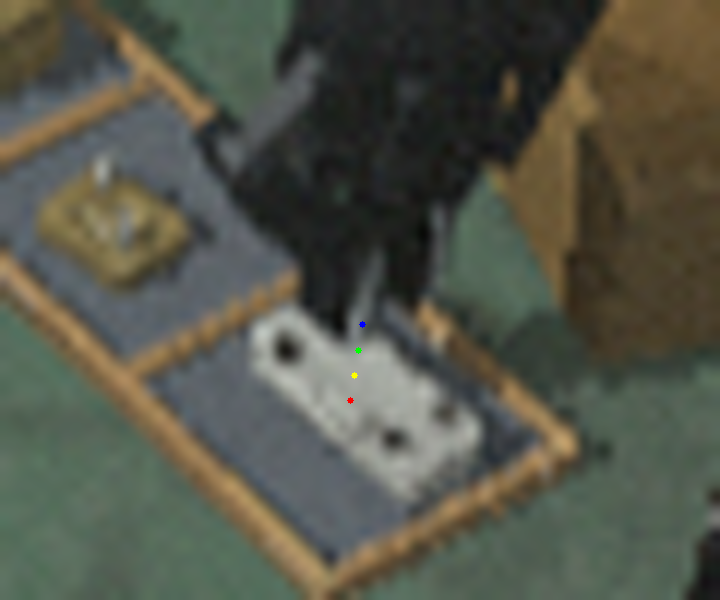

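The side and wrist views agree that the real fingertips sit about 35–40 mm behind the reported TCP, so the jaws closed in the air above the mould. I'll reopen them and go lower in steps, watching the force.

Request:
move_arm:
  plan:
    - [0,0,0,0,0,0,0.2]
    - [0,0,0,0,0,0,0.2]
    - [0,0,0,0,0,0,0.2]
    - [0,0,0,0,0,0.9,0.2]
    - [0,0,0,0,0,1.8,0.2]

```text
time_s: 7.15
position: [0.4929, -0.3337, -0.0077]
tool_rot: [[-0.056, 0.998, 0.0], [0.998, 0.056, -0.0], [-0.0, 0.0, -1.0]]
ft_force: [-0.7, -0.3, -0.6]
grip_width: 0.0512
gripper_force: 0.0
```

Request:
move_arm:
  plan:
    - [0,0,0,0,0,0.5,0.2]
    - [0,0,0,0,0,0.8,0.2]
    - [0,0,0,0,0,0.8,0.2]

```text
time_s: 7.45
position: [0.4927, -0.3335, -0.0157]
tool_rot: [[-0.056, 0.998, -0.001], [0.998, 0.056, 0.001], [0.001, -0.001, -1.0]]
ft_force: [0.3, -1.5, 0.4]
grip_width: 0.0514
gripper_force: 0.0
```

Request:
move_arm:
  plan:
    - [0,0,0,0,0,-0.5,-0.6]
    - [0,0,0,0,0,-0.5,-0.6]
    - [0,0,0,0,0,-0.5,-0.6]
    - [0,0,0,0,0,-0.5,-0.6]
    - [0,0,0,0,0,0,-0.6]

```text
time_s: 7.95
position: [0.4935, -0.3342, -0.0129]
tool_rot: [[-0.056, 0.998, 0.002], [0.998, 0.056, -0.002], [-0.002, 0.002, -1.0]]
ft_force: [-16.7, 14.8, 68.4]
grip_width: 0.0171
gripper_force: 34.5
```

Request:
move_arm:
  plan:
    - [0,0,0,0,0,0.05,-0.6]
    - [0,0,0,0,0,0.1,-0.6]
    - [0,0,0,0,0,0.1,-0.6]

```text
time_s: 8.25
position: [0.4934, -0.3342, -0.0127]
tool_rot: [[-0.056, 0.998, 0.002], [0.998, 0.056, -0.002], [-0.003, 0.002, -1.0]]
ft_force: [-6.9, 6.1, 31.0]
grip_width: 0.0171
gripper_force: 15.4
```

Contact with the mould's top (z = 0.021) came at TCP z ≈ -0.0127, so the tip offset is about 34 mm. Backing off, reopening, and checking that the mould has not moved.

Request:
move_arm:
  plan:
    - [0,0,0,0,0,-1,-0.6]
    - [0,0,0,0,0,-1.2,0.2]
    - [0,0,0,0,0,-1.2,0.2]
    - [0,0,0,0,0,-1.2,0.2]
    - [0,0,0,0,0,-1.2,0.2]

```text
time_s: 8.75
position: [0.4927, -0.3336, -0.0047]
tool_rot: [[-0.056, 0.998, -0.001], [0.998, 0.056, 0.001], [0.001, -0.001, -1.0]]
ft_force: [0.6, 0.3, 0.1]
grip_width: 0.0511
gripper_force: 0.0
```

```bash
python3 - <<'E'
from h import *
np.set_printoptions(precision=4,suppress=True)
o=env.observe(); print(o['position'],o['tool_rot'][:,0],o['ft_force'],o['grip_width'])
p=env.get_image('wrist'); rect(p,'strip_mould',.021)
E
```

```text
[ 0.4927 -0.3336 -0.0047] [-0.056   0.9984  0.0008] [0.5974 0.2653 0.0953] 0.051146617201482086
strip_mould conf 0.83 ctr [ 376.8 -362.6] size [28.  38.1] long axis deg -36.1 px [ 67. 263.  70.  52.]
strip_mould conf 0.74 ctr [ 492.9 -334.7] size [29.4 72.4] long axis deg -86.7 px [255. 230.  51. 113.]
```

Request:
move_arm:
  plan:
    - [0,0,0,0,0,1,0.2]
    - [0,0,0,0,0,1.68,0.2]
    - [0,0,0,0,0,1.68,0.2]
    - [0,0,0,0,0,1.68,-0.6]
    - [0,0,0,0,0,1.68,-0.6]
  squeeze: 70

```text
time_s: 9.35
position: [0.4931, -0.3339, -0.0204]
tool_rot: [[-0.056, 0.998, 0.0], [0.998, 0.056, -0.0], [-0.0, 0.0, -1.0]]
ft_force: [0.0, -0.4, -1.1]
grip_width: 0.0268
gripper_force: 69.0
```

Request:
move_arm:
  plan:
    - [0,0,0,0,0,0,-0.6]
    - [0,0,0,0,0,0,-0.6]

```text
time_s: 9.55
position: [0.4931, -0.3339, -0.0204]
tool_rot: [[-0.056, 0.998, 0.001], [0.998, 0.056, -0.001], [-0.001, 0.001, -1.0]]
ft_force: [0.5, 0.2, 4.5]
grip_width: 0.0268
gripper_force: 69.4
```

Request:
move_arm:
  plan:
    - [0,0,0,0,0,-2,-0.6]
    - [0,0,0,0,0,-6,-0.6]
    - [0,0,0,0,0,-11,-0.6]
    - [0,0,0,3,-3,-15,-0.6]
    - [0,0,0,7,-6,-17,-0.6]

```text
time_s: 10.05
position: [0.4361, -0.276, 0.1465]
tool_rot: [[-0.055, 0.998, 0.003], [0.998, 0.055, -0.003], [-0.003, 0.003, -1.0]]
ft_force: [0.0, -0.4, -0.9]
grip_width: 0.0266
gripper_force: 69.5
```

Request:
move_arm:
  plan:
    - [0,0,0,5,-3,-1,-0.6]
    - [0,0,0,10,-5,-1,-0.6]
    - [0,0,0,15,-6,-1,-0.6]
    - [0,0,0,20,-7,-1,-0.6]
    - [0,0,0,25,-7,-1,-0.6]

```text
time_s: 10.55
position: [0.352, -0.0421, 0.1543]
tool_rot: [[-0.054, 0.999, 0.0], [0.999, 0.054, -0.0], [-0.0, 0.0, -1.0]]
ft_force: [1.2, 0.4, -1.6]
grip_width: 0.0268
gripper_force: 69.5
```

Request:
move_arm:
  plan:
    - [0,0,0,5,0,0,-0.6]
    - [0,0,0,10,1,0,-0.6]
    - [0,0,0,15,2,0,-0.6]
    - [0,0,0,20,3,0,-0.6]
    - [0,0,0,25,5,0,-0.6]

```text
time_s: 11.05
position: [0.3864, 0.2046, 0.1544]
tool_rot: [[-0.057, 0.998, -0.0], [0.998, 0.057, -0.0], [-0.0, -0.0, -1.0]]
ft_force: [0.6, -1.7, -1.4]
grip_width: 0.0265
gripper_force: 69.5
```

```bash
python3 - <<'E'
from h import *
np.set_printoptions(precision=4,suppress=True)
o=env.observe(); print(o['time_s'],o['position'],o['tool_rot'][:,0],o['q'],o['grip_width'],o['gripper_force'])
p=env.get_image('wrist')
for k,z in [('jig_bed',.014),('nozzle_tip',.023),('filling_jig',0),('strip_mid',.16)]:
    for r in env.tip_of(k,p)[:2]: print(k,round(r['conf'],2),r['pixel'],at(p,r['pixel'],z)[:2])
rect(p,'filling_jig',.014)
s=env.get_image('scene'); rect(s,'filling_jig',.014)
E
```

```text
11.05 [0.3864 0.2046 0.1544] [-0.0569  0.9984 -0.0001] [12.3124 12.9544 95.329  -0.0078 71.7243  9.0537] 0.026544420335717144 69.47832942008972
strip_mid 0.71 [255.1, 239.7] [0.3866 0.1893]
filling_jig conf 0.77 ctr [493. 362.] size [ 78.5 112.4] long axis deg -10.9 px [371.  42. 128.  75.]
filling_jig conf 0.73 ctr [512.2 421.8] size [227.  132.2] long axis deg 78.2 px [177. 166.  45.  42.]
```

Request:
move_arm:
  plan:
    - [0,0,14.3,4,3,-1,-0.6]
    - [0,0,14.3,8,6,-1,-0.6]
    - [0,0,14.3,12,9.5,-1,-0.6]
    - [0,0,14.3,12,10,-1,-0.6]
    - [0,0,14.3,12,10,-1,-0.6]

```text
time_s: 11.95
position: [0.4813, 0.3271, 0.1635]
tool_rot: [[0.193, 0.981, -0.001], [0.981, -0.193, -0.001], [-0.001, -0.001, -1.0]]
ft_force: [0.3, 0.1, -0.8]
grip_width: 0.0266
gripper_force: 69.6
```

```bash
python3 - <<'E'
from h import *
np.set_printoptions(precision=4,suppress=True)
o=env.observe(); print(o['time_s'],o['position'],o['tool_rot'][:,0])
p=env.get_image('wrist')
for k,z in [('jig_bed',.014),('nozzle_tip',.023),('filling_jig',0),('strip_mid',.18)]:
    for r in env.tip_of(k,p)[:2]: print(k,round(r['conf'],2),r['pixel'],at(p,r['pixel'],z)[:2])
rect(p,'filling_jig',.014)
save('j1.png',cv2.resize(p['color'],(800,600),interpolation=cv2.INTER_CUBIC))
E
```

```text
11.95 [0.4813 0.3271 0.1635] [ 0.193   0.9812 -0.0008]
jig_bed 0.85 [260.3, 103.7] [0.5016 0.4008]
jig_bed 0.69 [262.1, 102.6] [0.5038 0.4016]
filling_jig 0.88 [259.3, 103.6] [0.5008 0.4014]
strip_mid 0.85 [253.5, 242.3] [0.4773 0.3156]
filling_jig conf 0.73 ctr [505.8 413.2] size [178.6 112.1] long axis deg 78.6 px [262.  86. 106. 170.]
filling_jig conf 0.63 ctr [700.8 264.4] size [ 60.8 103.4] long axis deg -28.7 px [441. 185.  80.  60.]
```

View pics/j1.png

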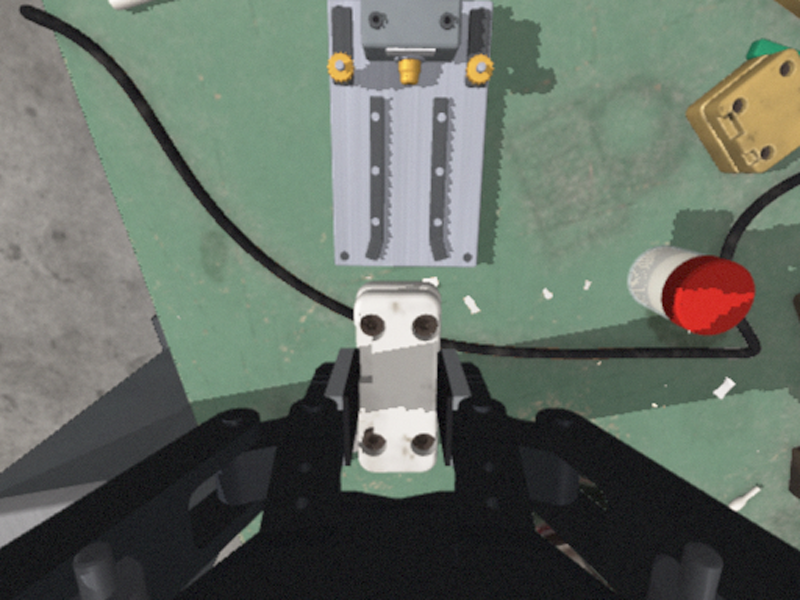

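j1 at 800x600 scale shows the mould gripped squarely at (398,375). The rails' inner edges are at columns 383 and 434, over rows 98–225. The plate's front corners are at (335,265) and (477,265), and the nozzle tip at (408,80). I'll work out the jig pose from these.

```bash
python3 - <<'E'
from h import *
np.set_printoptions(precision=4,suppress=True)
p=env.get_image('wrist'); s=1.5625; im=p['color']; g=cv2.cvtColor(im,cv2.COLOR_RGB2GRAY).astype(int)
o=env.observe();P=o['position'];R=np.array(o['tool_rot'])
A=at(p,np.array((335,265))/s,.014);B=at(p,np.array((477,265))/s,.014); print('front',A,B,np.linalg.norm(A-B),'heading',np.degrees(np.arctan2(*(B-A)[1::-1]))+90, 'mid',(A+B)/2)
# dark rail extents by row
L=[];Rr=[]
for v in range(66,140,6):
    d=np.where(g[v,220:300]<75)[0]+220
    if len(d)<3: continue
    sp=np.split(d,np.where(np.diff(d)>5)[0]+1); print(v,[(a[0],a[-1]) for a in sp if len(a)>2])
    
for n,u,z in [('nozzle',(408,80),.023),('noz front',(409,84),.023)]: print(n,at(p,np.array(u)/s,z))
def hd(a,b): return np.degrees(np.arctan2(b[1]-a[1],b[0]-a[0]))
# green->plate edges
for v in (75,95,115,135,155):
    row=im[v].astype(int); gr=(row[:,1]-row[:,0]>12)
    k=np.where(~gr[195:330])[0]+195; print('plate',v,k[0],k[-1],at(p,(k[0]-.5,v),.014)[:2])
m=env.outline_of('strip_mould',p)[0]; print(m['bbox'])
rect(p,'strip_mould',P[2]+.042)
E
```

```text
front [0.4319 0.3365 0.014 ] [0.5397 0.3152 0.014 ] 0.10992286570657535 heading 78.81793529447097 mid [0.4858 0.3259 0.014 ]
nozzle [0.5112 0.4521 0.023 ]
noz front [0.5114 0.4495 0.023 ]
plate 75 213 311 [0.4545 0.4406]
plate 95 213 310 [0.4496 0.4202]
plate 115 214 308 [0.4457 0.3988]
plate 135 214 319 [0.4404 0.3769]
plate 155 215 306 [0.4361 0.3538]
[254.5, 241.2, 51.3, 119.9]
strip_mould conf 0.75 ctr [478.9 326.5] size [71.5 28.5] long axis deg 78.9 px [254. 241.  51. 120.]
```

Request:
move_arm:
  plan:
    - [0,0,0.2,3,0.4,0,-0.6]
    - [0,0,0.2,6.5,0.75,3,-0.6]
    - [0,0,0.2,6.5,0.75,7,-0.6]
    - [0,0,0.2,6.5,0.75,10,-0.6]
    - [0,0,0.2,6.5,0.75,10,-0.6]

```text
time_s: 12.9
position: [0.4981, 0.3889, 0.0602]
tool_rot: [[0.196, 0.981, -0.008], [0.981, -0.196, -0.004], [-0.005, -0.007, -1.0]]
ft_force: [0.3, -0.6, -1.3]
grip_width: 0.0268
gripper_force: 69.6
```

Request:
move_arm:
  plan:
    - [0,0,0,0,0,3,-0.6]
    - [0,0,0,0,0,5,-0.6]
    - [0,0,0,0,0,5,-0.6]

```text
time_s: 13.2
position: [0.4998, 0.3895, 0.0137]
tool_rot: [[0.196, 0.981, -0.002], [0.981, -0.196, -0.001], [-0.002, -0.002, -1.0]]
ft_force: [0.3, 0.3, -1.7]
grip_width: 0.0269
gripper_force: 69.6
```

```bash
python3 - <<'E'
from h import *
np.set_printoptions(precision=4,suppress=True)
p=env.get_image('wrist'); im=p['color']; o=env.observe();P=np.array(o['position']);R=np.array(o['tool_rot']); print(P,R[:,0])
cv2.imwrite('pics/j2raw.png',im[:,:,::-1])
g=cv2.cvtColor(im,cv2.COLOR_RGB2GRAY).astype(int)
rect(p,'strip_mould',P[2]+.0414)
for k,z in [('jig_bed',.014),('nozzle_tip',.023)]:
    for r in env.tip_of(k,p)[:1]: print(k,round(r['conf'],2),r['pixel'],at(p,r['pixel'],z)[:2])
for v in range(4,230,8): print(v,' '.join('%d'%x for x in g[v,196:320:3]))
E
```

```text
[0.5007 0.39   0.0153] [0.196  0.9806 0.0002]
strip_mould conf 0.87 ctr [498.9 390. ] size [71.7 28.9] long axis deg 78.1 px [255. 240.  58. 122.]
nozzle_tip 0.84 [256.4, 119.4] [0.5124 0.4521]
4 137 133 135 136 137 138 140 138 138 139 140 140 139 139 140 143 141 139 173 177 157 138 125 110 123 136 138 137 135 136 136 135 137 141 134 137 139 140 136 140 140 139
12 143 140 138 139 138 137 140 139 142 142 142 141 141 140 139 137 139 141 168 178 171 151 131 101 139 138 141 140 141 139 141 140 139 139 136 137 139 136 137 126 112 95
20 143 142 138 139 140 137 137 139 138 141 138 139 137 137 140 140 140 138 171 182 179 166 133 112 115 137 139 138 140 138 136 138 140 138 139 137 138 139 95 94 91 92
28 141 146 139 141 138 141 136 138 136 134 132 137 132 131 137 138 159 182 200 197 190 179 161 134 115 99 138 138 137 129 113 121 118 117 118 118 116 117 108 95 94 90
36 148 149 147 146 148 146 144 144 147 146 144 146 149 145 144 149 149 147 145 146 148 145 145 144 144 141 141 144 142 141 144 143 141 142 137 142 140 139 140 138 142 114
44 148 147 145 143 148 146 145 145 146 146 147 144 144 147 14
[... 3200 characters left out ...]
4 221 222 168 55 60 59 60 60 124 127 124 122 126 123 122 121
204 183 181 178 174 182 184 162 88 87 89 169 243 44 46 54 67 144 231 231 233 231 231 231 162 47 50 67 68 173 59 59 64 61 58 127 123 123 123 126 122 121 122
212 183 180 176 177 181 181 166 133 178 174 86 231 134 60 59 69 108 231 231 232 231 233 231 72 66 63 66 70 159 58 91 122 125 69 127 126 126 123 125 123 125 122
220 181 183 178 176 185 181 181 88 87 87 86 231 231 231 231 231 231 231 231 231 232 233 232 232 232 196 193 170 156 59 58 62 62 79 130 124 123 126 127 123 125 128
228 178 183 176 178 182 181 181 80 81 78 22 35 156 155 158 162 160 161 163 161 163 161 163 161 164 164 162 172 43 48 82 79 83 92 129 127 125 127 125 122 122 125
```

```bash
python3 - <<'E'
from h import *
np.set_printoptions(precision=4,suppress=True)
p=env.get_image('wrist'); im=p['color']; o=env.observe();P=np.array(o['position']);R=np.array(o['tool_rot']); print(P,R[:,0])
g=cv2.GaussianBlur(cv2.cvtColor(im,cv2.COLOR_RGB2GRAY),(1,5),0).astype(float)
def cross(row,a,b,l,rev=False):
    c=range(a,b) if not rev else range(b,a,-1)
    s=1 if not rev else -1
    for i in c:
        if (row[i]-l)*(row[i+s]-l)<=0 and row[i]!=row[i+s]: return i+s*(row[i]-l)/(row[i]-row[i+s])
pts=[]
for v in list(range(140,153,3))+list(range(162,210,3)):
    a=cross(g[v],205,225,135); b=cross(g[v],288,305,(g[v][291]+124)/2,True)
    if a and b:
        A=at(p,(a,v),.0185);B=at(p,(b,v),.0185); pts.append((A+B)/2); print(v,round(a,1),round(b,1),'sep',np.round(np.linalg.norm(A-B)*1e3,1),'mid in tool x,y mm',np.round((R.T@(pts[-1]-P))[:2]*1e3,2))
z=P[2]+.0414
for v in range(194,226,4):
    a=cross(g[v],218,232,175); b=cross(g[v],278,286,195) 
    print('mould',v,a,b, [np.round((R.T@(at(p,(c,v),z)-P))[:2]*1e3,2) for c in (a,b) if c])
print('nozzle axis', [np.round((R.T@(at(p,u,.023)-P))[:2]*1e3,2) for u in ((256.4,119.4),)])
E
```

```text
[0.5013 0.3904 0.0163] [0.1958 0.9806 0.002 ]
140 211.3 297.4 sep 54.0 mid in tool x,y mm [51.18 -1.04]
143 211.3 297.2 sep 54.0 mid in tool x,y mm [49.31 -1.09]
146 211.3 296.9 sep 54.0 mid in tool x,y mm [47.43 -1.17]
149 211.4 296.9 sep 54.1 mid in tool x,y mm [45.54 -1.13]
152 211.4 296.8 sep 54.2 mid in tool x,y mm [43.64 -1.18]
162 211.6 300.2 sep 56.8 mid in tool x,y mm [37.22 -0.02]
165 211.9 295.9 sep 54.0 mid in tool x,y mm [35.27 -1.31]
168 211.9 295.8 sep 54.1 mid in tool x,y mm [33.31 -1.36]
171 212.3 295.2 sep 53.7 mid in tool x,y mm [31.34 -1.41]
174 212.3 295.0 sep 53.6 mid in tool x,y mm [29.35 -1.5 ]
177 212.3 294.9 sep 53.7 mid in tool x,y mm [27.36 -1.53]
180 212.4 294.8 sep 53.8 mid in tool x,y mm [25.35 -1.51]
183 212.4 294.7 sep 53.8 mid in tool x,y mm [23.33 -1.57]
186 212.6 294.5 sep 53.7 mid in tool x,y mm [21.29 -1.57]
189 212.6 294.4 sep 53.9 mid in tool x,y mm [19.25 -1.59]
192 212.6 294.0 sep 53.8 mid in tool x,y mm [17.19 -1.73]
195 212.8 293.9 sep 53.7 mid in tool x,y mm [15.12 -1.69]
198 212.9 293.8 sep 53.8 mid in tool x,y mm [13.03 -1.7 ]
201 213.1 293.7 sep 53.7 mid in tool x,y mm [10.94 -1.66]
204 213.3 293.6 sep 53.7 mid in tool x,y mm [ 8.83 -1.63]
207 213.3 293.6 sep 53.8 mid in tool x,y mm [ 6.7  -1.63]
mould 194 226.74683544303798 278.0 [array([ 27.71, -15.28]), array([27.67, 11.04])]
mould 198 226.02985074626866 279.32142857142856 [array([ 25.56, -15.71]), array([25.52, 11.77])]
mould 202 226.02985074626866 278.75 [array([ 23.39, -15.77]), array([23.35, 11.53])]
mould 206 226.42857142857142 None [array([ 21.2 , -15.63])]
mould 210 222.0 None [array([ 19., -18.])]
mould 214 227.75641025641025 None [array([ 16.77, -15.05])]
mould 218 227.80769230769232 None [array([ 14.52, -15.08])]
mould 222 229.4255319148936 None [array([ 12.26, -14.29])]
nozzle axis [array([63.84,  0.18])]
```

Rail centre line and mould agree to about 0.5 mm laterally and about 0.3° in heading. Lowering.

Request:
move_arm:
  plan:
    - [0,0,0,0,0,0.7,-0.6]
    - [0,0,0,0,0,1.4,-0.6]
    - [0,0,0,0,0,1.4,-0.6]
    - [0,0,0,0,0,1.4,-0.6]
    - [0,0,0,0,0,1.4,-0.6]

```text
time_s: 13.95
position: [0.5005, 0.3901, 0.0004]
tool_rot: [[0.196, 0.981, 0.0], [0.981, -0.196, 0.0], [0.0, 0.0, -1.0]]
ft_force: [-0.2, 0.5, -1.7]
grip_width: 0.0266
gripper_force: 69.6
```

Request:
move_arm:
  plan:
    - [0,0,0,0,0,0.3,-0.6]
    - [0,0,0,0,0,0.5,-0.6]
    - [0,0,0,0,0,0.5,-0.6]
    - [0,0,0,0,0,0.5,-0.6]

```text
time_s: 14.35
position: [0.5003, 0.39, -0.0048]
tool_rot: [[0.196, 0.981, -0.0], [0.981, -0.196, -0.0], [-0.0, -0.0, -1.0]]
ft_force: [0.1, 0.6, -1.3]
grip_width: 0.0267
gripper_force: 69.6
```

Request:
move_arm:
  plan:
    - [0,0,0,0,0,0.15,-0.6]
    - [0,0,0,0,0,0.3,-0.6]
    - [0,0,0,0,0,0.4,-0.6]
    - [0,0,0,0,0,0.4,-0.6]

```text
time_s: 14.75
position: [0.5003, 0.39, -0.0089]
tool_rot: [[0.196, 0.981, -0.0], [0.981, -0.196, -0.0], [-0.0, -0.0, -1.0]]
ft_force: [-0.3, -0.9, -1.5]
grip_width: 0.0264
gripper_force: 69.6
```

Request:
move_arm:
  plan:
    - [0,0,0,0,0,0.1,-0.6]
    - [0,0,0,0,0,0.2,-0.6]
    - [0,0,0,0,0,0.2,-0.6]

```text
time_s: 15.05
position: [0.5003, 0.3899, -0.0109]
tool_rot: [[0.196, 0.981, -0.0], [0.981, -0.196, -0.0], [-0.0, -0.0, -1.0]]
ft_force: [-0.0, 0.7, -1.5]
grip_width: 0.027
gripper_force: 69.6
```

Request:
move_arm:
  plan:
    - [0,0,0,0,0,0.05,-0.6]
    - [0,0,0,0,0,0.05,-0.6]

```text
time_s: 15.25
position: [0.5003, 0.39, -0.0113]
tool_rot: [[0.196, 0.981, -0.0], [0.981, -0.196, -0.0], [-0.0, -0.0, -1.0]]
ft_force: [-0.8, 0.2, -1.0]
grip_width: 0.027
gripper_force: 69.6
```

Request:
move_arm:
  plan:
    - [0,0,0,0,0,0.04,-0.6]
    - [0,0,0,0,0,0.04,-0.6]

```text
time_s: 15.45
position: [0.5004, 0.39, -0.0114]
tool_rot: [[0.196, 0.981, 0.0], [0.981, -0.196, 0.0], [0.0, 0.0, -1.0]]
ft_force: [-0.5, -0.7, 0.2]
grip_width: 0.0268
gripper_force: 69.8
```

Request:
move_arm:
  plan:
    - [0,0,0,0.6,0.01,0,-0.6]
    - [0,0,0,1.2,0.02,0,-0.6]
    - [0,0,0,1.8,0.03,0,-0.6]
    - [0,0,0,2.4,0.03,0,-0.6]
    - [0,0,0,2.4,0.03,0,-0.6]

```text
time_s: 15.95
position: [0.5057, 0.4148, -0.0114]
tool_rot: [[0.195, 0.981, 0.001], [0.981, -0.195, 0.001], [0.002, 0.001, -1.0]]
ft_force: [-0.4, 2.5, 1.5]
grip_width: 0.0269
gripper_force: 70.0
```

```bash
python3 - <<'E'
from h import *
np.set_printoptions(precision=4,suppress=True)
o=env.observe();P=np.array(o['position']);R=np.array(o['tool_rot']); print(P,R[:,0],o['ft_force'],'tool',R.T@o['ft_force'])
p=env.get_image('wrist'); im=p['color']; g=cv2.cvtColor(im,cv2.COLOR_RGB2GRAY).astype(int)
r=env.tip_of('nozzle_tip',p)[:1]; print([ (x['conf'],x['pixel'],R.T@(at(p,x['pixel'],.023)-P)) for x in r])
rect(p,'strip_mould',P[2]+.0414)
for v in range(140,206,2): print(v,' '.join('%d/%d'%(x[0],x[2]) for x in im[v,236:278:4]))
E
```

```text
[ 0.5057  0.4148 -0.0114] [0.1952 0.9808 0.0017] [-0.367   2.5085  1.5475] tool [ 2.3912 -0.8482 -1.5443]
[(0.84, [254.5, 176.6], array([ 0.0352, -0.0012, -0.0343]))]
strip_mould conf 0.86 ctr [504.7 414.2] size [71.7 28.6] long axis deg 78.7 px [256. 236.  54. 119.]
140 141/149 143/154 145/150 143/154 137/148 143/153 144/157 144/155 143/154 141/152 143/151
142 141/151 140/149 144/153 145/153 143/153 144/153 144/153 145/156 143/154 141/149 138/149
144 143/151 140/148 142/151 139/150 140/150 142/152 141/151 144/154 143/153 144/153 142/153
146 139/150 139/149 139/149 142/152 141/150 142/151 142/151 144/154 141/150 143/153 144/153
148 140/148 140/150 138/148 139/151 141/151 141/151 146/154 144/154 143/151 140/149 143/153
150 131/140 132/142 135/143 132/140 130/139 132/143 135/143 134/142 136/145 133/143 135/145
152 123/131 123/131 120/132 122/131 120/130 122/134 124/131 125/133 125/136 125/132 126/135
154 200/200 198/199 198/198 194/194 194/194 193/193 194/193 194/196 194/195 198/200 200/200
156 223/223 225/224 227/226 228/227 230/229 231/231 234/232 231/231 226/226 230/228 229/229
158 
[... 1426 characters left out ...]
8 225/218 223/216 221/211 220/209 224/216 225/218 224/217 217/206 170/160
192 237/230 238/231 236/230 233/226 225/214 230/222 234/226 235/228 232/226 231/224 209/199
194 238/231 237/230 239/232 232/224 196/177 226/217 231/224 232/225 232/224 228/222 224/216
196 240/234 238/232 239/231 231/222 198/179 223/212 230/223 229/223 230/223 229/223 227/218
198 237/231 238/230 235/228 233/225 208/191 223/210 231/223 232/224 231/223 232/224 230/221
200 228/222 235/228 235/228 233/227 223/213 227/219 233/226 233/227 236/229 215/205 230/223
202 60/47 87/70 237/230 235/228 234/226 235/228 235/228 236/228 128/115 75/61 110/97
204 51/40 75/57 143/132 235/230 237/230 235/229 235/230 223/215 52/41 68/53 74/61
```

Request:
move_arm:
  plan:
    - [0,0,0,0,0,0,-0.6]
    - [0,0,0,0,0,0,-0.6]

```text
time_s: 16.3
position: [0.5055, 0.4137, -0.0114]
tool_rot: [[0.196, 0.981, 0.0], [0.981, -0.196, 0.001], [0.001, 0.0, -1.0]]
ft_force: [0.8, 1.8, 3.4]
grip_width: 0.0271
gripper_force: 70.1
```

Request:
move_arm:
  plan:
    - [0,0,0,0.1,0,0,-0.6]
    - [0,0,0,0.1,0,0,-0.6]

```text
time_s: 16.5
position: [0.5055, 0.4137, -0.0114]
tool_rot: [[0.196, 0.981, -0.001], [0.981, -0.196, -0.002], [-0.002, -0.0, -1.0]]
ft_force: [-0.9, -2.3, 5.4]
grip_width: 0.027
gripper_force: 70.3
```

Request:
move_arm:
  plan:
    - [0,0,0,0.1,0,0,-0.6]
    - [0,0,0,0.1,0,0,-0.6]

```text
time_s: 16.7
position: [0.5056, 0.4144, -0.0114]
tool_rot: [[0.196, 0.981, -0.001], [0.981, -0.196, -0.002], [-0.002, -0.0, -1.0]]
ft_force: [-1.6, -4.0, 4.7]
grip_width: 0.0274
gripper_force: 70.4
```

Request:
move_arm:
  plan:
    - [0,0,0,0.1,0,-0.02,-0.6]
    - [0,0,0,0.1,0,-0.02,-0.6]

```text
time_s: 16.9
position: [0.5059, 0.4157, -0.0114]
tool_rot: [[0.196, 0.981, -0.001], [0.981, -0.196, -0.001], [-0.001, -0.0, -1.0]]
ft_force: [0.6, -3.8, 5.0]
grip_width: 0.027
gripper_force: 70.3
```

Request:
move_arm:
  plan:
    - [0,0,0,0.1,0,0,-0.6]
    - [0,0,0,0.1,0,0,-0.6]

```text
time_s: 17.1
position: [0.5062, 0.4172, -0.0114]
tool_rot: [[0.196, 0.981, -0.0], [0.981, -0.196, -0.0], [-0.0, -0.0, -1.0]]
ft_force: [-0.4, -3.3, 3.8]
grip_width: 0.0271
gripper_force: 70.3
```

Request:
move_arm:
  plan:
    - [0,0,0,0.1,0,0,-0.6]
    - [0,0,0,0.1,0,0,-0.6]

```text
time_s: 17.3
position: [0.5064, 0.4184, -0.0114]
tool_rot: [[0.196, 0.981, -0.0], [0.981, -0.196, -0.0], [-0.0, 0.0, -1.0]]
ft_force: [-0.9, -3.3, 5.4]
grip_width: 0.0267
gripper_force: 70.2
```

```bash
cat > m.py <<'E'
from h import *
np.set_printoptions(precision=4,suppress=True)
o=env.observe();P=np.array(o['position']);R=np.array(o['tool_rot']); print(P,'tool F',R.T@o['ft_force'])
p=env.get_image('wrist'); im=p['color'].astype(int)
# brass column profile and mould front rows
y=(im[:,:,0]-im[:,:,2])[140:200,246:262].mean(1); w=im[140:200,240:272,:].mean((1,2))
b=np.where(y>55)[0]+140; print('brass rows',b[0],b[-1]); print('sat',dict(zip(range(b[0]-2,b[0]+3),y[b[0]-142:b[0]-137].round())),dict(zip(range(b[-1]-2,b[-1]+4),y[b[-1]-142:b[-1]-136].round())))
print('nozzle px',[x['pixel'] for x in env.tip_of('nozzle_tip',p)[:1]])
print('block/slot rows',{v:int(w[v-140]) for v in range(146,196)})
E
python3 m.py
```

```text
[ 0.5064  0.4184 -0.0114] tool F [-3.3706 -0.2234 -5.4494]
brass rows 166 184
sat {164: np.float64(0.0), 165: np.float64(21.0), 166: np.float64(98.0), 167: np.float64(143.0), 168: np.float64(143.0)} {182: np.float64(138.0), 183: np.float64(123.0), 184: np.float64(88.0), 185: np.float64(31.0), 186: np.float64(6.0), 187: np.float64(7.0)}
nozzle px [[254.3, 182.2]]
block/slot rows {146: 147, 147: 147, 148: 146, 149: 147, 150: 147, 151: 147, 152: 147, 153: 147, 154: 146, 155: 147, 156: 147, 157: 146, 158: 142, 159: 137, 160: 132, 161: 127, 162: 123, 163: 205, 164: 231, 165: 211, 166: 168, 167: 143, 168: 143, 169: 143, 170: 143, 171: 136, 172: 129, 173: 129, 174: 135, 175: 139, 176: 138, 177: 137, 178: 138, 179: 137, 180: 135, 181: 135, 182: 139, 183: 149, 184: 155, 185: 126, 186: 108, 187: 138, 188: 171, 189: 201, 190: 218, 191: 227, 192: 229, 193: 227, 194: 224, 195: 223}
```

Request:
move_arm:
  plan:
    - [0,0,0,0.1,0,-0.02,-0.6]
    - [0,0,0,0.1,0,-0.02,-0.6]

```text
time_s: 17.6
position: [0.5064, 0.4187, -0.0114]
tool_rot: [[0.196, 0.981, -0.001], [0.981, -0.196, -0.001], [-0.002, -0.0, -1.0]]
ft_force: [-0.7, -5.8, 4.9]
grip_width: 0.0267
gripper_force: 70.3
```

Request:
move_arm:
  plan:
    - [0,0,0,0.1,0,-0.02,-0.6]
    - [0,0,0,0.1,0,-0.02,-0.6]

```text
time_s: 17.8
position: [0.5065, 0.4195, -0.0114]
tool_rot: [[0.196, 0.981, -0.001], [0.981, -0.196, -0.002], [-0.002, -0.001, -1.0]]
ft_force: [-1.0, -7.0, 3.4]
grip_width: 0.0268
gripper_force: 70.2
```

Request:
move_arm:
  plan:
    - [0,0,0,0.1,0,0,-0.6]
    - [0,0,0,0.1,0,0,-0.6]

```text
time_s: 18.0
position: [0.5066, 0.4201, -0.0114]
tool_rot: [[0.196, 0.981, -0.001], [0.981, -0.196, -0.003], [-0.003, -0.001, -1.0]]
ft_force: [-0.7, -8.8, 4.5]
grip_width: 0.0271
gripper_force: 70.2
```

```bash
python3 m.py
```

```text
[ 0.5066  0.4201 -0.0114] tool F [-8.7501  1.0548 -4.4611]
brass rows 170 184
sat {168: np.float64(1.0), 169: np.float64(0.0), 170: np.float64(56.0), 171: np.float64(136.0), 172: np.float64(137.0)} {182: np.float64(139.0), 183: np.float64(129.0), 184: np.float64(108.0), 185: np.float64(50.0), 186: np.float64(8.0), 187: np.float64(7.0)}
nozzle px [[254.6, 180.5]]
block/slot rows {146: 147, 147: 147, 148: 147, 149: 147, 150: 147, 151: 147, 152: 147, 153: 147, 154: 147, 155: 147, 156: 147, 157: 147, 158: 146, 159: 147, 160: 147, 161: 146, 162: 145, 163: 141, 164: 135, 165: 129, 166: 121, 167: 184, 168: 226, 169: 229, 170: 179, 171: 135, 172: 132, 173: 128, 174: 132, 175: 137, 176: 139, 177: 141, 178: 142, 179: 140, 180: 134, 181: 132, 182: 137, 183: 152, 184: 169, 185: 134, 186: 106, 187: 134, 188: 167, 189: 198, 190: 216, 191: 226, 192: 229, 193: 227, 194: 224, 195: 223}
```

Request:
move_arm:
  plan:
    - [0,0,0,0.1,0,-0.02,-0.6]
    - [0,0,0,0.2,0,-0.02,-0.6]
    - [0,0,0,0.2,0,-0.02,-0.6]

```text
time_s: 18.4
position: [0.5069, 0.4217, -0.0114]
tool_rot: [[0.196, 0.981, -0.002], [0.981, -0.196, -0.003], [-0.004, -0.001, -1.0]]
ft_force: [-1.5, -10.4, 3.1]
grip_width: 0.0268
gripper_force: 70.2
```

Request:
move_arm:
  plan:
    - [0,0,0,0.1,0,0,-0.6]
    - [0,0,0,0.15,0,0,-0.6]
    - [0,0,0,0.15,0,0,-0.6]

```text
time_s: 18.7
position: [0.5071, 0.4227, -0.0114]
tool_rot: [[0.196, 0.981, -0.002], [0.981, -0.196, -0.004], [-0.005, -0.001, -1.0]]
ft_force: [-1.1, -11.9, 3.7]
grip_width: 0.0266
gripper_force: 70.3
```

Request:
move_arm:
  plan:
    - [0,0,0,0.11,0,0,-0.6]
    - [0,0,0,0.11,0,0,-0.6]
    - [0,0,0,0.11,0,0,-0.6]

```text
time_s: 19.0
position: [0.5073, 0.4236, -0.0114]
tool_rot: [[0.196, 0.981, -0.003], [0.981, -0.196, -0.004], [-0.005, -0.002, -1.0]]
ft_force: [-2.2, -13.3, 5.5]
grip_width: 0.0271
gripper_force: 70.3
```

```bash
python3 m.py
```

```text
[ 0.5073  0.4236 -0.0114] tool F [-13.4898   0.4384  -5.448 ]
brass rows 179 185
sat {177: np.float64(1.0), 178: np.float64(45.0), 179: np.float64(127.0), 180: np.float64(144.0), 181: np.float64(143.0)} {183: np.float64(133.0), 184: np.float64(111.0), 185: np.float64(64.0), 186: np.float64(17.0), 187: np.float64(7.0), 188: np.float64(9.0)}
nozzle px [[253.0, 182.2]]
block/slot rows {146: 145, 147: 145, 148: 145, 149: 145, 150: 146, 151: 146, 152: 146, 153: 146, 154: 146, 155: 146, 156: 147, 157: 147, 158: 147, 159: 147, 160: 147, 161: 146, 162: 146, 163: 147, 164: 147, 165: 147, 166: 147, 167: 147, 168: 147, 169: 146, 170: 146, 171: 143, 172: 138, 173: 132, 174: 127, 175: 143, 176: 213, 177: 229, 178: 183, 179: 139, 180: 134, 181: 134, 182: 137, 183: 144, 184: 152, 185: 125, 186: 105, 187: 131, 188: 163, 189: 195, 190: 214, 191: 225, 192: 228, 193: 227, 194: 224, 195: 223}
```

Request:
move_arm:
  plan:
    - [0,0,0,0,0,0,-0.6]
    - [0,0,0,0,0,0,-0.6]
    - [0,0,0,0,0,0,-0.6]
    - [0,0,0,0,0,0,-0.6]
    - [0,0,0,0,0,0,-0.6]

```text
time_s: 19.6
position: [0.5073, 0.4236, -0.0114]
tool_rot: [[0.196, 0.981, -0.002], [0.981, -0.196, -0.004], [-0.005, -0.002, -1.0]]
ft_force: [-1.3, -13.2, 4.6]
grip_width: 0.027
gripper_force: 70.3
```

Request:
move_arm:
  plan:
    - [0,0,0,0,0,0,-0.6]
    - [0,0,0,0,0,0,-0.6]
    - [0,0,0,0,0,0,-0.6]
    - [0,0,0,0,0,0,-0.6]
    - [0,0,0,0,0,0,-0.6]

```text
time_s: 20.1
position: [0.5073, 0.4236, -0.0114]
tool_rot: [[0.196, 0.981, -0.003], [0.981, -0.196, -0.004], [-0.005, -0.002, -1.0]]
ft_force: [-1.8, -13.2, 4.3]
grip_width: 0.0266
gripper_force: 70.3
```

Position and push are steady, with the nozzle about 5 mm in, so I'm handing in.

```bash
python3 -c "
from rig import env
print(env.close_job())"
```

```text
the job is handed in; nothing more can be done
None
```

The job is handed in at 20 s: the strip mould lies in the jig channel against the nozzle, which is about 5 mm in (halfway), and the arm is still holding it with a steady push of about 13 N; one slip on the way was that the fingers pressed on the mould's top with up to 68 N while I was finding their true height, which did not shift the mould.

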